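# One turn of the thickness planer's hand wheel

## Robot

A 7-joint arm with a two-finger parallel gripper is mounted at the origin on the work surface. World frame = base frame: x ahead of the robot, y to its left, z up, the work surface at z = 0. Lengths are in m, angles in rad, forces in N, time in s.
With the tool pointing down it reaches from about 0.4 to 0.875 m from the base axis. Payload 19.3 kg.
Tool frame: the origin (TCP) lies at the very end of the fingers, on their centre line; the grasp point (between the pads) lies 19 mm behind it (bot.grip_depth is the distance from the TCP to the grasp point, in m); z points along the fingers, y is the direction in which the jaws open and shut (so a half turn about z gives the same grasp; the last joint's range is limited). The gripper opens to 85 mm and grips with 20 to 120 N. Pads are 22 mm wide; open, the fingers measure 114 mm over their backs; the gripper's body (76 mm by 85 mm) begins 54 mm behind the grasp point. The pads swing forward as they close: fully open they stand 13 mm farther back than shut.
Start: joints at [1.072, 0.521, -0.036, 1.599, 0.021, 1.021, -0.113], TCP at [0.26, -0.568, 0.231] pointing down, gripper open.
Joint ranges: [-2.91, 2.91], [-0.3, 2.13], [-1.5, 1.42], [0.17, 2.43], [-1.26, 4.41], [0.16, 1.93], [-2.52, 2.52]. Speed limits (rad/s): [1.89, 1.89, 2.39, 2.39, 3.01, 3.01, 3.01].

## Interface

Orientations are given as [roll, pitch, yaw] about the fixed x, y, z axes, in that order (R = Rz(yaw) Ry(pitch) Rx(roll)).
In Python, from workcell import bot gives the robot as it stands. The module is installed in compiled form; this text tells all that it offers.
- The arm moves only by the tool apply_moves, never from a script. Its argument "increments" is text: rows parted by semicolons, each of 7 numbers parted by spaces: the closure, from -1 (fully open) to 1 (shut), so that 0 is half open, then the shift along the tool's x, y, z in cm, then the turn, a rotation vector about the tool's x, y, z in rad. In form: claw x y z ax ay az; .... A call has 1 to 8 rows; each row shifts and turns the commanded pose from where the row before left it, along the tool's axes as they then stand; what a row does not reach is not made up. A row lasts 1/12 s, in which the tool goes at most 41.7 mm and 7.16 degrees, less where a joint would pass 70% of its speed; a pose out of reach is approached as far as the arm can. A call with a gripper value outside its range is refused whole. The fingers move at their own pace and stop on an object; "newtons" is the grip in N (left out, the last holds). Time passes only in rows, so rows that do not move let the fingers close. It gives the time, the measured TCP pose, the force and the opening at its end, in the units of the state.
- bot.observe(): the state, without advancing time (a new reading comes with each control period).
- bot.grab_frame(name): name is "scene" or "top" or "wrist"; returns a dict with "color" (400x640x3 uint8, red, green, blue), "depth" (400x640 float32, m along the optical axis (not along the pixel's ray), 0 where there is no reading), "intrinsics" (3x3 intrinsics, pixels), "R" (3x3) and "t" (3): a world point X has camera coordinates R X + t; the wrist camera has in their place "mount" (4x4, takes a point from camera to tool coordinates, whose origin is the TCP and whose axes are the flange's). Camera axes: x right, y down, z forward; pixel columns grow to the right and rows downward; lengths in m; the calibration is good to about 2 mm. A picture is of the moment at which its call begins: read the wrist's pose just before it.
- bot.job_done(): hands the job in, once; it reports no verdict.
The state is a dict: "clock": time; "qpos": joint angles; "qd": joint speeds; "joint_efforts": joint torques, N m; "position": TCP position; "tool_rot": TCP orientation; "force": force on the tool from outside, world axes, zero at the start; "moment": the same for the moment, N m; "grip_width": finger opening in m.
Only numpy, scipy, OpenCV 4.12 (cv2) and the standard library are available. Lean on these libraries where they do the work, as an engineer would, in place of code of your own. Each camera call takes 0.05 s, during which the arm holds its last target.

## Task

Set the small bench thickness planer for the hull blank's next cut: push its hand wheel round clockwise (seen from above) by the upright handle through exactly one full turn, so that the handle stops back where it started. Push the handle gently with the fingers all the way, do not grip it, and leave everything else on the desk and on the planer's table where it lies.

Things in the scene. Friction and masses are not known exactly. Their poses are not given: they have to be found in the camera images.
- wheel (a joint): Angle of the planer's hand wheel in rad; grows as the wheel turns clockwise seen from above (6.283 more is one full turn, which lowers the cutter head 1 mm). No stop or detent within reach. It turns stiffly (about 3 N at the handle), does not spring back or coast, and stays where it is left. Starts anywhere between -2.6 and 2.6.
- wheel_centre (a point): Centre of the planer's hand wheel, on its upright axis, at the height of the rim's middle, about 226 mm above the desk. The wheel is of bare cast aluminium and lies level on top of the planer: a rim of 12 mm round bar, 122 mm over all, three spokes 120 degrees apart, and a hub 30 mm across that rises 13 mm above this point.
- handle_mid (a point): Middle of the wheel's handle, half-way up: a black upright round grip, 20 mm across and 50 mm tall, revolving freely on its own pin. It stands on the rim at the end of one spoke, 55 mm out from the wheel's axis, and reaches from 8 to 58 mm above wheel_centre; this point is 33 mm above wheel_centre. Nothing else on the planer stands above the rim but the hub.
- hull_blank: Pale basswood hull blank, 110 x 32 x 24 mm, pointed at one end, loose on the planer's table on the side towards the robot. Origin under its middle. Leave it where it lies.
- plank: Pale basswood offcut, 80 x 40 x 9 mm, loose on the planer's table on the far side. Origin under its middle. Leave it where it lies.
- cork_plug: Brown cork plug, 27 mm across at the top and 30 mm high, standing on the desk to the left of the planer. Origin under its middle. Leave it where it lies.
- tweezers: Long steel reach tweezers, 270 mm long and 7 mm high, lying on the desk to the right of the planer. Origin at mid-length on the desk. Leave them where they lie.
- flask: Clear pear-shaped glass flask lying in a dark wooden cradle, 205 x 106 mm and 121 mm high, on the left of the desk. Origin under the cradle's middle. Leave it where it lies.
- glue_bottle: Pale plastic glue bottle, 42 mm across and 105 mm high, standing on the right of the desk. Origin under its middle. Leave it where it stands.
- sanding_block: Cork sanding block, 95 x 50 x 27 mm, lying on the left of the desk, nearer the robot than the flask. Origin under its middle. Leave it where it lies.
- planer: Small grey bench thickness planer with four steel columns, 197 mm high under the wheel, 190 x 190 mm at its base, fixed to the desk. A narrow flat table, 330 mm long, 50 mm above the desk, runs through it along its x axis. Origin on the desk right under the wheel's axis. Its place and yaw differ each time.

How it is judged:
By the outcome, as a careful person would: the job done as asked, in the order asked, and still so for the second after the job is handed in, with the robot touching nothing.
It also fails if it takes over 61 s, if anything falls off the work surface, if the arm or the gripper's body presses on something with over 40 N, if the wrist force passes 120 N, or if a joint passes its speed limit or range.

## Working session

There is one attempt and no reset: what is moved stays moved. The work goes in short steps, Python scripts to look and compute and a tool call to move; the robot and the scene stay as the last step left them, time stands still between calls to the robot, and variables do not carry over. Pictures are saved under pics/ and viewed, and the job is handed in when it is done.

Besides the shell and the picture viewer there is one more tool, called after "Request:" as name(argument=value, ...) on one line, values as JSON. apply_moves: Moves the arm, as the interface text tells. Its arguments: {"type":"object","properties":{"increments":{"type":"string"},"newtons":{"type":"number"}},"required":["increments"]}

```bash
mkdir -p pics; python3 - <<'E'
from workcell import bot
import cv2,numpy as np
s=bot.observe()
print({k:(np.round(v,3).tolist()) for k,v in s.items()})
for n in ["scene","top","wrist"]:
    f=bot.grab_frame(n)
    cv2.imwrite(f"pics/{n}0.png",f["color"][:,:,::-1])
    np.savez(f"{n}0.npz",**f)
    print(n,f["intrinsics"].tolist(),[np.round(f[k],3).tolist() for k in("R","t","mount") if k in f])
E
```

```text
{'clock': 0.0, 'qpos': [1.072, 0.522, -0.036, 1.6, 0.021, 1.021, -0.113], 'qd': [0.001, 0.001, 0.002, 0.0, 0.0, -0.0, -0.0], 'joint_efforts': [-0.002, -92.712, 1.979, -36.993, 0.018, 0.008, 0.0], 'position': [0.26, -0.568, 0.231], 'tool_rot': [-3.14, 0.0, 0.429], 'force': [0.232, 0.579, 0.128], 'moment': [0.057, -0.033, 0.024], 'grip_width': 0.085}
scene [[442.2819694164022, 0.0, 324.7684139258806], [0.0, 442.2819694164022, 200.48625126574578], [0.0, 0.0, 1.0]] [[[-0.277, 0.961, -0.004], [0.533, 0.15, -0.833], [-0.8, -0.232, -0.554]], [0.136, -0.099, 1.745]]
top [[412.18834081210144, 0.0, 324.7013477914756], [0.0, 412.18834081210144, 198.430118734341], [0.0, 0.0, 1.0]] [[[-0.02, -0.999, -0.03], [-0.998, 0.022, -0.065], [0.065, 0.028, -0.997]], [0.022, 0.496, 1.322]]
wrist [[343.2312875979728, 0.0, 320.2060870617444], [0.0, 343.2312875979728, 201.80589136100014], [0.0, 0.0, 1.0]] [[[-0.0, -0.958, -0.288, 0.074], [1.0, -0.0, -0.0, 0.0], [0.0, -0.288, 0.958, -0.142], [0.0, 0.0, 0.0, 1.0]]]
```

View pics/scene0.png

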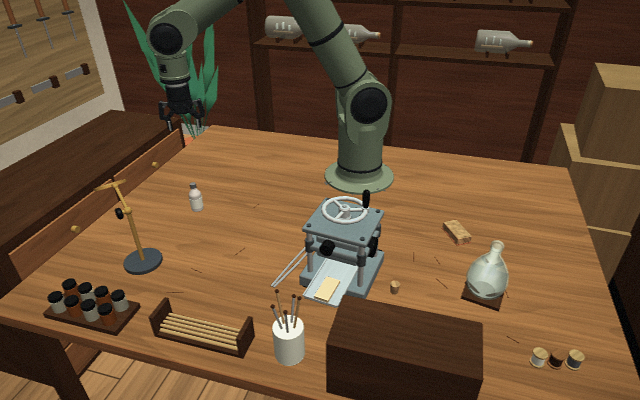

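View pics/top0.png

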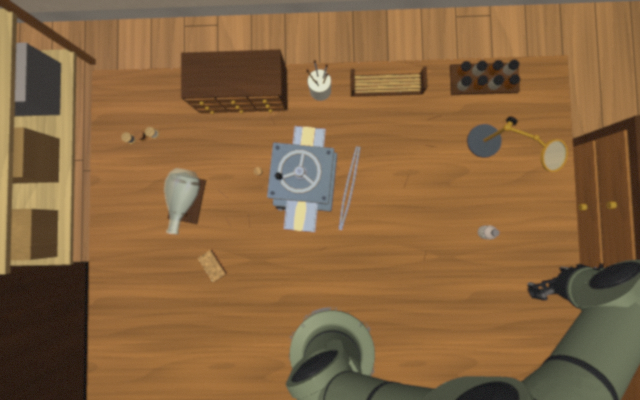

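View pics/wrist0.png

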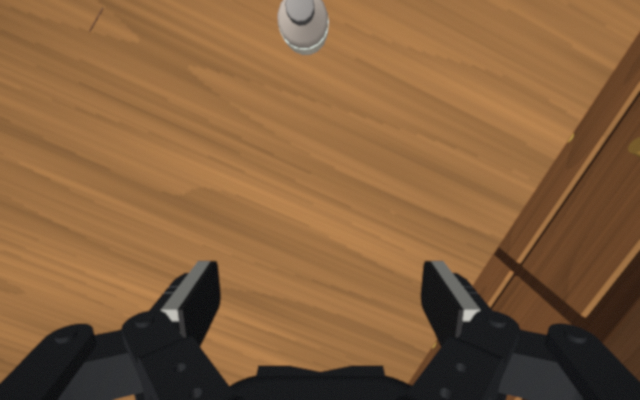

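The top view shows the wheel's hub near (300,172) and its dark handle near (279,176). In the scene view the handle is near (366,198) and the hub near (345,208). Next I'll measure these from both views.

```bash
cat > h.py <<'E'
import numpy as np,cv2
def ray(f,u,v):
    K,R,t=f["intrinsics"],f["R"],f["t"]
    return -R.T@t, R.T@np.linalg.solve(K,[u,v,1.])
def onz(f,u,v,z):
    c,d=ray(f,u,v); return c+d*(z-c[2])/d[2]
def tri(f,p,g,q):
    c1,d1=ray(f,*p);c2,d2=ray(g,*q)
    s=np.linalg.lstsq(np.c_[d1,-d2],c2-c1,rcond=None)[0]
    a,b=c1+d1*s[0],c2+d2*s[1]; return (a+b)/2,np.linalg.norm(a-b)
def proj(f,X):
    p=f["intrinsics"]@(f["R"]@np.array(X)+f["t"]); return p[:2]/p[2]
E
python3 - <<'E'
import numpy as np,cv2
from h import *
T=np.load("top0.npz");S=np.load("scene0.npz")
for n,f,(u0,v0,u1,v1) in(("top",T,(255,130,345,214)),("scene",S,(295,180,395,270))):
    c=f["color"][v0:v1,u0:u1,::-1]
    cv2.imwrite(f"pics/{n}_z.png",cv2.resize(c,None,fx=6.5,fy=6.5,interpolation=cv2.INTER_CUBIC))
# dark masks
g=T["color"].max(2)
m=(g<50).astype(np.uint8); n,l,st,ce=cv2.connectedComponentsWithStats(m)
for i in range(1,n):
    if 255<ce[i][0]<345 and 130<ce[i][1]<214 and st[i][4]>4: print("top dark",ce[i],st[i])
g=S["color"].max(2)
m=(g<50).astype(np.uint8); n,l,st,ce=cv2.connectedComponentsWithStats(m)
for i in range(1,n):
    if 295<ce[i][0]<395 and 180<ce[i][1]<270 and st[i][4]>8: print("scene dark",ce[i],st[i])
d=T["depth"]
print(np.round(d[166:182:2,272:306:3],3))
E
```

```text
top dark [278.5 176. ] [277 174   4   5  18]
scene dark [365.75       198.31481481] [362 190   8  18 108]
scene dark [378.11111111 228.55555556] [376 227   5   4   9]
scene dark [372.45695364 245.87417219] [367 236  11  21 151]
scene dark [326.61616162 247.70707071] [319 240  16  18 198]
scene dark [308.38888889 246.83333333] [306 242   7  11  54]
scene dark [360.5875 260.85  ] [356 255  10  12  80]
[[1.166 1.17  1.136 1.133 1.167 1.164 1.167 1.166 1.17  1.129 1.157 1.166]
 [1.168 1.167 1.132 1.131 1.166 1.163 1.166 1.163 1.125 1.128 1.126 1.153]
 [1.167 1.168 1.133 1.134 1.164 1.166 1.163 1.167 1.128 1.122 1.126 1.153]
 [1.166 1.169 1.084 1.136 1.16  1.162 1.172 1.135 1.126 1.123 1.126 1.152]
 [1.163 1.08  1.079 1.088 1.164 1.136 1.13  1.134 1.128 1.127 1.124 1.161]
 [1.169 1.083 1.079 1.085 1.134 1.13  1.136 1.161 1.157 1.127 1.133 1.125]
 [1.165 1.088 1.079 1.097 1.135 1.164 1.162 1.164 1.163 1.151 1.153 1.129]
 [1.166 1.165 1.13  1.128 1.166 1.167 1.163 1.163 1.163 1.167 1.163 1.163]]
```

View pics/top_z.png

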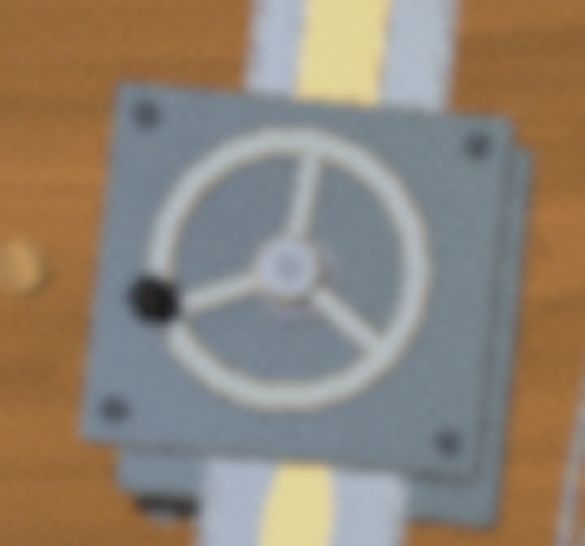

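View pics/scene_z.png

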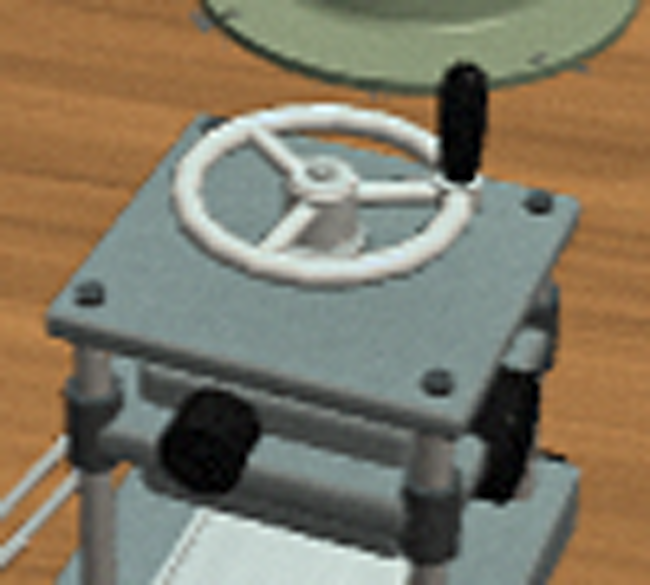

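```bash
python3 - <<'E'
import numpy as np,cv2
from h import *
T=np.load("top0.npz");S=np.load("scene0.npz")
# rim points: bright in top, depth height 
def cloud(f):
    K,R,t=f["intrinsics"],f["R"],f["t"]
    v,u=np.mgrid[:400,:640]; d=f["depth"]
    P=np.stack([(u-K[0,2])/K[0,0]*d,(v-K[1,2])/K[1,1]*d,d],-1)
    return (P-t)@R, d>0
P,ok=cloud(T)
box=np.zeros((400,640),bool);box[130:214,262:340]=1
z=P[...,2]
hm=box&ok&(z>.262); print("handle top px",hm.sum(),np.argwhere(hm).mean(0)[::-1],P[hm].mean(0),np.median(z[hm]))
# rim: bright pixels
V=T["color"].min(2)
rm=box&ok&(z>.215)&(z<.262)
pts=P[rm]
c0=np.median(pts[:,:2],0)
for it in range(20):
    r=np.hypot(*(pts[:,:2]-c0).T); k=(r>.045)&(r<.068)
    A=np.c_[2*pts[k,:2],np.ones(k.sum())];b=(pts[k,:2]**2).sum(1)
    x=np.linalg.lstsq(A,b,rcond=None)[0];c0=x[:2]
print("rim",c0,np.sqrt(x[2]+c0@c0),k.sum(),np.median(pts[k,2]))
m=(V>150)&box;print(m.sum())
# color rim ellipse
hu=onz(T,278.5,176,.284);print("handle top ray",hu)
print("hub ray",onz(T,300,172,.239))
print("tri handle top", tri(T,(278.5,176),S,(366,191.5)))
E
```

```text
handle top px 47 [277.95744681 175.70212766] [0.54209524 0.12585031 0.27966028] 0.281648597322827
rim [0.55948309 0.07436653] 0.054243863596287335 521 0.23114320241519817
1396
handle top ray [0.54075117 0.12383137 0.284     ]
hub ray [0.55584742 0.07127818 0.239     ]
tri handle top (array([0.54147692, 0.12477239, 0.2779279 ]), np.float64(0.00017972613859163356))
```

The top zoom shows the hub at about (299,171), the handle at about (278.5,176) and one spoke pointing to it. The scene zoom shows the handle standing upright from about row 191 to 208. I'll refine the wheel centre and the handle's angle.

```bash
python3 - <<'E'
import numpy as np,cv2
from h import *
T=np.load("top0.npz");S=np.load("scene0.npz")
from scipy.optimize import least_squares
def rimfit(f,c0,z,thr,n):
    V=f["color"].min(2).astype(np.float32)
    best=[]
    for a in np.arange(0,2*np.pi,np.pi/90):
        rs=np.arange(.044,.068,.0005)
        p=np.array([proj(f,[c0[0]+r*np.cos(a),c0[1]+r*np.sin(a),z]) for r in rs]).astype(np.float32)
        v=cv2.remap(V,p[:,:1],p[:,1:],cv2.INTER_LINEAR).ravel()
        w=np.clip(v-thr,0,None)
        if w.sum()>40: r=(w*rs).sum()/w.sum(); best.append([c0[0]+r*np.cos(a),c0[1]+r*np.sin(a)])
    b=np.array(best)
    s=least_squares(lambda x:np.hypot(b[:,0]-x[0],b[:,1]-x[1])-x[2],[*c0,.055],loss="soft_l1",f_scale=.001)
    return s.x,len(b)
for n,f,thr in(("top",T,150),("scene",S,150)):
    c=np.array([.559,.073])
    for i in range(5): x,k=rimfit(f,c,.228 if 0 else .226,thr,n); c=x[:2]
    print(n,x,k)
ct=c
# triangulate rim centre from projections
r={}
for n,f in(("top",T),("scene",S)):
    c=np.array([.559,.073])
    for i in range(5): x,k=rimfit(f,c,.226,150,n); c=x[:2]
    r[n]=proj(f,[*c,.226])
print(r,tri(T,r["top"],S,r["scene"]))
# handle centroid masks weighted
for n,f,(u0,v0,u1,v1) in(("top",T,(272,168,286,184)),("scene",S,(358,186,374,212))):
    V=f["color"].max(2).astype(float)[v0:v1,u0:u1]
    w=np.clip(100-V,0,None); vv,uu=np.mgrid[v0:v1,u0:u1]
    print(n,(w*uu).sum()/w.sum(),(w*vv).sum()/w.sum())
    print(V.astype(int)[::2])
E
```

```text
top [0.5608635  0.07563913 0.05444503] 166
scene [0.55619637 0.07263479 0.054339  ] 171
{'top': array([298.81356048, 170.83486874]), 'scene': array([344.31757908, 208.24157328])} (array([0.56062819, 0.07452661, 0.22933778]), np.float64(0.0016743222218714017))
top 278.3989841986456 175.79796839729119
[[144 146 145 146 147 152 172 188 181 155 136 137 141 141]
 [148 147 146 144 143 152 173 184 171 147 138 141 141 141]
 [146 148 140 130 112 105 113 128 136 130 130 138 142 143]
 [146 142 122  89  61  46  43  41  54  75 106 134 151 159]
 [146 137 116  82  53  42  40  30  30  54 103 154 174 177]
 [147 147 138 114  86  61  48  42  46  75 107 132 140 137]
 [149 147 148 145 140 130 124 119 129 154 166 154 139 134]
 [150 149 150 149 147 147 147 145 149 170 187 182 167 149]]
scene 365.5696975667422 198.4019308442518
[[149 151 152 148 152 149 152 153 153 150 152 150 149 156 154 150]
 [148 153 149 151 152 153 156 153 159 151 157 152 155 152 152 152]
 [151 154 153 154 156 125  61  18  16   5  62 143 156 153 155 155]
 [139 142 143 148 116  47   8  17  19  36  17  42  96  94  88  94]
 [ 93  89  94  90  42  11  11  15  18  12  13  10 151 172 166 165]
 [162 161 165 173  74  14  15  15   9  11  14  30 150 162 155 158]
 [144 144 150 156  68   3  16   9  14  12  10  29 147 161 158 157]
 [222 232 213 160  63   7   6   6  18  14   3  60 133 150 140 141]
 [125 169 202 235 118   1  11   8  10  14   5  96 149 157 151 156]
 [133  95  97 152  84  17  10  11   8   9  30 145 162 157 154 157]
 [151 147 153 131 124  50   0  11   8   0 125 176 182 173 173 169]
 [225 229 229 176 158 217 190 128 106 216 202 158 150 153 166 152]
 [135 138 135 130  88 154 217 228 220 162 135 147 157 150 151 151]]
```

```bash
cat > plan.py <<'E'
import numpy as np,sys
from scipy.spatial.transform import Rotation as Ro
from workcell import bot
def pose():
    s=bot.observe(); return np.array(s["position"]),Ro.from_euler("xyz",s["tool_rot"]),s
def rows(way,claw=1,p=None,R=None):
    """way: list of (xyz,yaw); simulated with rounding to 0.01 cm/0.001 rad, from the measured pose"""
    if p is None: p,R,_=pose()
    out=[]
    for X,y in way:
        T=Ro.from_euler("xyz",[np.pi,0,y])
        d=np.round(R.inv().apply(np.array(X)-p)*100,2); w=np.round((R.inv()*T).as_rotvec(),3)
        p=p+R.apply(d/100); R=R*Ro.from_rotvec(w)
        out.append((claw,*d,*w))
    for i in range(0,len(out),8): print("; ".join(" ".join(f"{v:g}" for v in r) for r in out[i:i+8])); print()
    return p,R
def line(a,ya,b,yb,n): return [(np.array(a)+(np.array(b)-np.array(a))*(k/n),ya+(yb-ya)*k/n) for k in range(1,n+1)]
E
python3 - <<'E'
from plan import *
p,R,s=pose(); y0=s["tool_rot"][2]; yf=np.deg2rad(199)
a=p; b=[.36,-.45,.34]; c=[.504,.113,.34]
f=.25
rows(line(a,y0,b,y0+(yf-y0)*f,8)+line(b,y0+(yf-y0)*f,c,yf,20))
E
```

```text
1 1.75 -0.82 -1.36 -0.001 0 -0.095; 1 1.83 -0.66 -1.37 0 0 -0.095; 1 1.88 -0.47 -1.36 0 0 -0.095; 1 1.91 -0.3 -1.37 0 0 -0.096; 1 1.94 -0.11 -1.36 0 0 -0.095; 1 1.93 0.07 -1.37 0 0 -0.095; 1 1.92 0.26 -1.36 0 0 -0.095; 1 1.89 0.44 -1.36 0 0 -0.095

1 2.88 -0.38 -0.01 0 0 -0.114; 1 2.91 -0.05 0 0 0 -0.114; 1 2.89 0.28 0 0 0 -0.115; 1 2.84 0.61 0 0 0 -0.114; 1 2.75 0.94 0 0 0 -0.114; 1 2.63 1.23 0 0 0 -0.114; 1 2.47 1.53 0 -0 0 -0.114; 1 2.28 1.8 0 -0 0 -0.114

1 2.06 2.05 0 -0 0 -0.115; 1 1.81 2.27 0 -0 0 -0.114; 1 1.54 2.47 0 -0 0 -0.114; 1 1.25 2.62 0 -0 0 -0.114; 1 0.95 2.75 0 -0 0 -0.114; 1 0.63 2.83 0 -0 0 -0.114; 1 0.3 2.89 0 -0 0 -0.115; 1 -0.04 2.91 -0 -0 0 -0.114

1 -0.36 2.88 -0 -0 0 -0.114; 1 -0.69 2.82 -0 -0 0 -0.114; 1 -1.01 2.73 -0 -0 0 -0.114; 1 -1.31 2.59 -0 -0 0 -0.114
```

Request:
apply_moves(increments="1 1.75 -0.8 -1.35 0 0 -0.095; 1 1.85 -0.65 -1.35 0 0 -0.095; 1 1.9 -0.45 -1.35 0 0 -0.095; 1 1.9 -0.3 -1.35 0 0 -0.095; 1 1.95 -0.1 -1.35 0 0 -0.095; 1 1.95 0.05 -1.35 0 0 -0.095; 1 1.9 0.25 -1.35 0 0 -0.095; 1 1.9 0.45 -1.35 0 0 -0.095", newtons=20)

```text
clock: 0.82
position: [0.3611, -0.4495, 0.3398]
tool_rot: [-3.141, -0.0, 1.193]
force: [-0.7, -0.2, -0.8]
grip_width: 0.0002
```

Request:
apply_moves(increments="1 2.9 -0.4 0 0 0 -0.115; 1 2.9 0 0 0 0 -0.115; 1 2.9 0.3 0 0 0 -0.115; 1 2.8 0.6 0 0 0 -0.115; 1 2.75 0.95 0 0 0 -0.115; 1 2.6 1.2 0 0 0 -0.115; 1 2.5 1.5 0 0 0 -0.115; 1 2.3 1.8 0 0 0 -0.115")

```text
clock: 1.48
position: [0.4177, -0.2239, 0.3393]
tool_rot: [-3.141, 0.0, 2.114]
force: [0.5, 0.2, -0.2]
grip_width: 0.0002
```

Request:
apply_moves(increments="1 2 2 0 0 0 -0.115; 1 1.8 2.3 0 0 0 -0.115; 1 1.5 2.5 0 0 0 -0.115; 1 1.2 2.6 0 0 0 -0.115; 1 0.9 2.7 0 0 0 -0.115; 1 0.6 2.8 0 0 0 -0.115; 1 0.3 2.9 0 0 0 -0.115; 1 0 2.9 0 0 0 -0.115")

```text
clock: 2.15
position: [0.4743, -0.0005, 0.3393]
tool_rot: [-3.141, 0.0, 3.034]
force: [0.1, -1.0, -0.3]
grip_width: 0.0002
```

```bash
python3 - <<'E'
from plan import *
p,R,s=pose(); y0=s["tool_rot"][2]; yf=np.deg2rad(199)
rows(line(p,y0,[.5,.111,.32],yf,5))
E
```

```text
1 -0.27 2.27 0.39 -0 0 -0.088; 1 -0.47 2.24 0.38 -0 0 -0.088; 1 -0.67 2.19 0.39 -0 0 -0.087; 1 -0.85 2.13 0.39 -0 0 -0.088; 1 -1.03 2.04 0.38 -0 0 -0.088
```

Request:
apply_moves(increments="1 -0.25 2.25 0.4 0 0 -0.088; 1 -0.45 2.25 0.4 0 0 -0.088; 1 -0.65 2.2 0.4 0 0 -0.088; 1 -0.85 2.15 0.4 0 0 -0.088; 1 -1.05 2.05 0.4 0 0 -0.088; 1 0 0 0 0 0 0")

```text
clock: 2.65
position: [0.4998, 0.1139, 0.3186]
tool_rot: [3.139, -0.0, -2.804]
force: [1.0, 1.4, -0.5]
grip_width: -0.0002
```

```bash
python3 - <<'E'
from plan import *
import cv2
p,R,s=pose(); print(p,s["tool_rot"],s["qpos"])
for n in("wrist","scene","top"):
    f=bot.grab_frame(n); cv2.imwrite(f"pics/{n}1.png",f["color"][:,:,::-1]); np.savez(f"{n}1.npz",p=p,Rm=R.as_matrix(),**f)
E
```

```text
[0.49983599 0.11393026 0.31863884] [ 3.13933236e+00 -1.21909874e-04 -2.80427661e+00] [ 0.36326444  0.36387801 -0.91333302  1.74502003  0.30656742  1.18456008
  1.27245769]
```

View pics/wrist1.png

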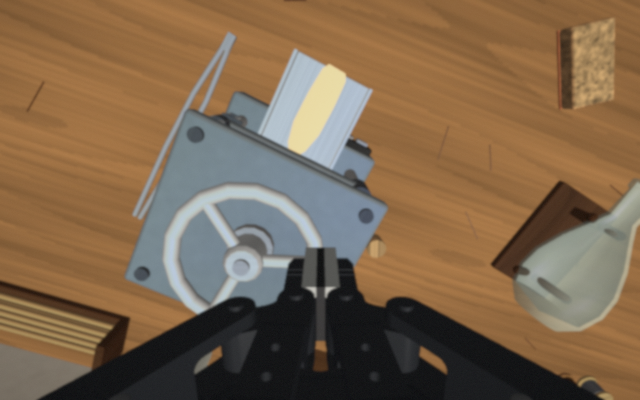

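View pics/scene1.png

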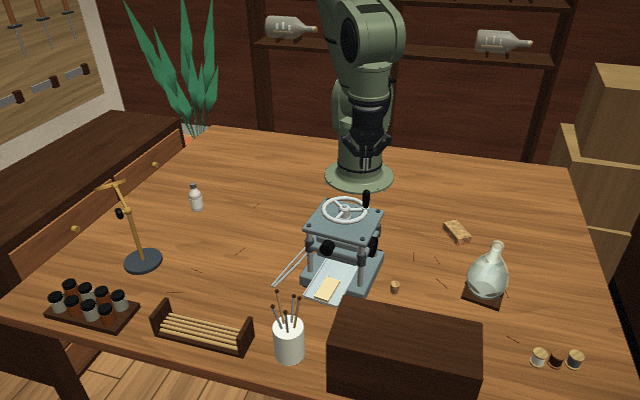

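The wrist view has the hub at about (242,264), with the handle hidden behind the shut fingers. The scene view shows the gripper still clear of the handle. I'll use the wrist view for a third estimate of the centre.

```bash
cat >> h.py <<'E'
def wristcam(f):
    M=f["mount"];Rw=f["Rm"]@M[:3,:3];c=f["Rm"]@M[:3,3]+f["p"]
    return dict(intrinsics=f["intrinsics"],R=Rw.T,t=-Rw.T@c,color=f["color"],depth=f["depth"])
E
python3 - <<'E'
from h import *
from scipy.optimize import least_squares
W=wristcam(np.load("wrist1.npz"));T=np.load("top0.npz")
print("hub",onz(W,242,265,.239))
def fit(f,z):
    V=f["color"].min(2).astype(np.float32);c=np.array([.559,.074])
    for i in range(6):
        b=[]
        for a in np.arange(0,2*np.pi,np.pi/90):
            rs=np.arange(.044,.068,.0005)
            p=np.array([proj(f,[c[0]+r*np.cos(a),c[1]+r*np.sin(a),z]) for r in rs]).astype(np.float32)
            v=cv2.remap(V,p[:,:1],p[:,1:],cv2.INTER_LINEAR).ravel();w=np.clip(v-155,0,None)
            if w.sum()>100:
                r=(w*rs).sum()/w.sum();b.append([c[0]+r*np.cos(a),c[1]+r*np.sin(a)])
        b=np.array(b);s=least_squares(lambda x:np.hypot(b[:,0]-x[0],b[:,1]-x[1])-x[2],[*c,.055],loss="soft_l1",f_scale=.001);c=s.x[:2]
    return s.x,len(b)
for z in(.226,.23):
  w=fit(W,z);t=fit(T,z);print(z,w,t)
print(tri(W,proj(W,[*w[0][:2],.23]),T,proj(T,[*t[0][:2],.23])))
E
```

```text
hub [0.55667011 0.07466505 0.239     ]
0.226 (array([0.56189562, 0.07482302, 0.0553561 ]), 110) (array([0.56086705, 0.07564632, 0.05446224]), 164)
0.23 (array([0.55966774, 0.07506673, 0.0544145 ]), 110) (array([0.56032836, 0.07528135, 0.05426764]), 164)
(array([0.56041312, 0.07518916, 0.22881499]), np.float64(0.0004219728703220096))
```

```bash
cat >> plan.py <<'E'
C=np.array([.5597,.0748])
def ring(phi,side,d=.021,z=.248,rad=.055):
    """phi deg; side=-1: push with -x face (yaw=phi+90), +1: with +x face (yaw=phi-90)"""
    a=np.deg2rad(phi); r=np.array([np.cos(a),np.sin(a)]); t=np.array([np.sin(a),-np.cos(a)])
    return (np.r_[C+rad*r-d*t,z], a-side*np.pi/2)
def where(side):
    p,R,s=pose(); y=R.as_matrix()[:2,1]*-side # radial dir
    t=np.array([y[1],-y[0]]); v=p[:2]-C
    print("z",p[2],"phi_face",np.rad2deg(np.arctan2(y[1],y[0])),"rad",v@y,"d",-(v@t),"F",np.round(s["force"],1),"F.t",s["force"][:2]@t,"q",np.round(s["qpos"],2),"clk",s["clock"])
E
python3 - <<'E'
from plan import *
where(-1)
p,R,s=pose(); y0=s["tool_rot"][2]
X,y=ring(109.5,-1,d=.041); 
rows(line(p,y0,X,y-2*np.pi,5))
p2,R2=X,Ro.from_euler("xyz",[np.pi,0,y])
rows([ring(109.5,-1,d=.041-.004*k) for k in range(1,6)],p=p2,R=R2)
rows([ring(109.5-4.5*k,-1) for k in range(1,9)],p=ring(109.5,-1)[0],R=R2)
E
```

```text
z 0.31908273198440107 phi_face 108.69839231613216 rad 0.05219317959268884 d 0.04549061973754081 F [ 0.4 -0.2 -0. ] F.t 0.33675699613455606 q [ 0.37  0.36 -0.91  1.75  0.31  1.18  1.27] clk 2.8
1 -0.08 0.04 1.42 0 -0.001 -0.003; 1 -0.07 0.05 1.42 0 0 -0.003; 1 -0.07 0.04 1.42 0 0 -0.002; 1 -0.08 0.05 1.43 0 0 -0.003; 1 -0.07 0.04 1.42 0 0 -0.003

1 -0.4 -0 -0 0 0 0; 1 -0.4 -0 -0 0 0 0; 1 -0.4 0 0 0 0 0; 1 -0.4 0 0 0 0 0; 1 -0.4 0 0 0 0 0

1 -0.44 0.15 0 -0 -0 0.079; 1 -0.44 0.15 0 -0 -0 0.078; 1 -0.43 0.14 0 -0 -0 0.079; 1 -0.44 0.15 0 -0 -0 0.078; 1 -0.44 0.15 0 -0 -0 0.079; 1 -0.44 0.15 -0 -0 -0 0.078; 1 -0.44 0.14 -0 -0 -0 0.079; 1 -0.43 0.15 -0 -0 -0 0.078
```

Request:
apply_moves(increments="1 -0.07 0.05 1.4 0 0 -0.003; 1 -0.07 0.05 1.4 0 0 -0.003; 1 -0.07 0.05 1.4 0 0 -0.003; 1 -0.07 0.05 1.4 0 0 -0.003; 1 -0.07 0.05 1.4 0 0 -0.003; 1 0 0 0 0 0 0")

```text
clock: 3.3
position: [0.5017, 0.1119, 0.2474]
tool_rot: [-3.141, -0.003, -2.801]
force: [0.2, 0.0, 0.2]
grip_width: -0.0002
```

Request:
apply_moves(increments="1 -0.4 0 0 0 0 0; 1 -0.4 0 0 0 0 0; 1 -0.4 0 0 0 0 0; 1 -0.3 0 0 0 0 0; 1 -0.2 0 0 0 0 0; 1 0 0 0 0 0 0")

```text
clock: 3.8
position: [0.5189, 0.1193, 0.2495]
tool_rot: [3.141, 0.0, -2.8]
force: [0.3, 0.6, 0.2]
grip_width: 0.0
```

```bash
python3 - <<'E'
from plan import *
import cv2
where(-1)
f=bot.grab_frame("scene"); np.savez("scene2.npz",**f); cv2.imwrite("pics/scene2.png",cv2.resize(f["color"][130:270,275:415,::-1],None,fx=4,fy=4,interpolation=cv2.INTER_CUBIC))
E
```

```text
z 0.24949476581266328 phi_face 109.59889226703942 rad 0.05564496340830131 d 0.023474257185289962 F [0.3 0.6 0.2] F.t 0.44029829818768135 q [ 0.3   0.47 -0.87  1.79  0.4   1.07  1.2 ] clk 3.8
```

View pics/scene2.png

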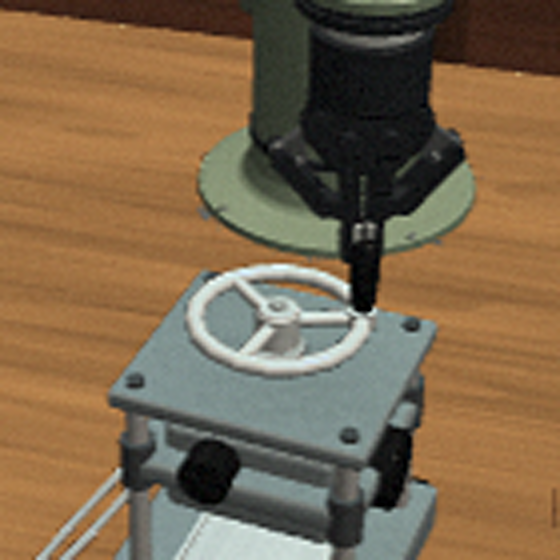

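The scene crop shows the shut fingers right behind the handle with the force near zero, so there's no contact yet. I'll start the push.

Request:
apply_moves(increments="1 -0.44 0.15 0 0 0 0.078; 1 -0.44 0.15 0 0 0 0.079; 1 -0.44 0.15 0 0 0 0.078; 1 -0.44 0.15 0 0 0 0.079; 1 -0.44 0.15 0 0 0 0.078; 1 -0.44 0.15 0 0 0 0.079")

```text
clock: 4.35
position: [0.5427, 0.1321, 0.2493]
tool_rot: [-3.141, -0.001, 3.009]
force: [-3.9, 1.5, 1.9]
grip_width: 0.0
```

```bash
cat > chk.py <<'E'
from plan import *
import cv2,sys
where(int(sys.argv[1]))
if len(sys.argv)>2:
  n=sys.argv[2]
  f=bot.grab_frame("scene"); np.savez(f"scene{n}.npz",**f); cv2.imwrite(f"pics/scene{n}.png",cv2.resize(f["color"][130:270,275:415,::-1],None,fx=4,fy=4,interpolation=cv2.INTER_CUBIC))
E
python3 chk.py -1 3
```

```text
z 0.2493173195698042 phi_face 82.42224834692347 rad 0.054522031658410026 d 0.024397851626918 F [-3.9  1.5  1.9] F.t -4.024768622222951 q [ 0.19  0.48 -0.74  1.73  0.36  1.07  0.77] clk 4.35
```

View pics/scene3.png

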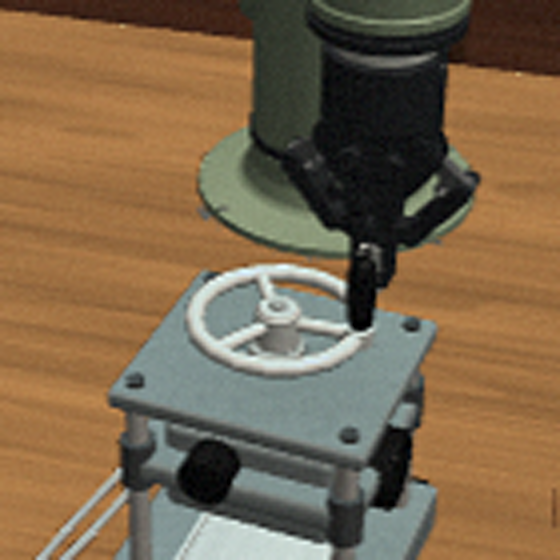

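The wheel is turning (the spokes have swung) with about 4 N at the handle. Carrying on.

Request:
apply_moves(increments="1 -0.44 0.15 0 0 0 0.078; 1 -0.44 0.15 0 0 0 0.079; 1 -0.44 0.15 0 0 0 0.078; 1 -0.44 0.15 0 0 0 0.079; 1 -0.44 0.15 0 0 0 0.078; 1 -0.44 0.15 0 0 0 0.079; 1 -0.44 0.15 0 0 0 0.078; 1 -0.44 0.15 0 0 0 0.079")

```text
clock: 5.07
position: [0.5793, 0.1295, 0.2493]
tool_rot: [3.142, -0.001, 2.384]
force: [-1.2, 2.9, 1.4]
grip_width: 0.0
```

```bash
python3 chk.py -1 4;  python3 - <<'E'
from plan import *
rows([ring(46-4.5*k,-1,d=.0235) for k in range(1,9)])
E
```

```text
z 0.24930839912563169 phi_face 46.571577587547324 rad 0.05318998500520784 d 0.023372016057974104 F [-1.2  2.9  1.4] F.t -2.8389777789758 q [ 0.08  0.5  -0.58  1.64  0.3   1.08  0.23] clk 5.0667
1 -0.4 0.36 0.13 0 -0 0.082; 1 -0.43 0.16 0 0 -0 0.078; 1 -0.44 0.17 0 0 -0 0.079; 1 -0.44 0.17 0 0 -0 0.078; 1 -0.44 0.17 0 0 -0 0.079; 1 -0.44 0.16 0 0 -0 0.078; 1 -0.44 0.17 0 0 -0 0.079; 1 -0.44 0.17 0 -0 -0 0.078
```

View pics/scene4.png

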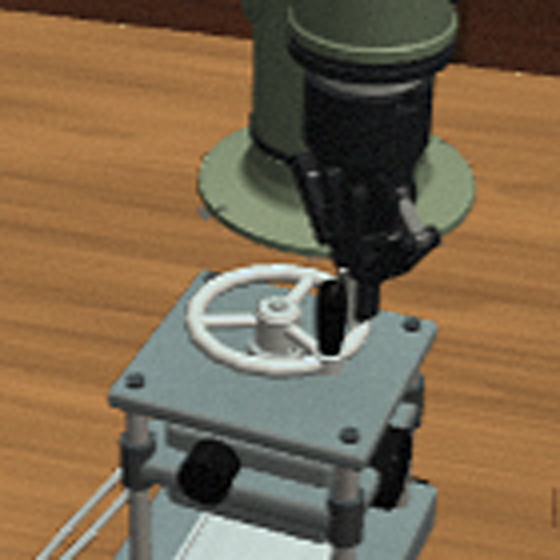

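The fingers stay behind the handle and the wheel is following. I'll add a small radial correction.

Request:
apply_moves(increments="1 -0.42 0.28 0 0 0 0.079; 1 -0.44 0.17 0 0 0 0.078; 1 -0.44 0.17 0 0 0 0.079; 1 -0.44 0.17 0 0 0 0.078; 1 -0.44 0.17 0 0 0 0.079; 1 -0.44 0.17 0 0 0 0.078; 1 -0.44 0.17 0 0 0 0.079; 1 -0.44 0.17 0 0 0 0.078")

```text
clock: 5.78
position: [0.6092, 0.1075, 0.2493]
tool_rot: [-3.141, -0.001, 1.757]
force: [-1.1, 3.2, -0.4]
grip_width: 0.0001
```

```bash
python3 chk.py -1 5;  python3 - <<'E'
from plan import *
rows([ring(10-4.5*k,-1,d=.0235) for k in range(1,9)])
E
```

```text
z 0.24931914262075755 phi_face 10.673904535910367 rad 0.05470614015522195 d 0.023015442813017865 F [-1.1  3.2 -0.4] F.t -3.3652154195255024 q [ 0.01  0.52 -0.42  1.58  0.23  1.09 -0.28] clk 5.7833
1 -0.35 0.19 0.13 0 -0 0.083; 1 -0.44 0.17 -0 0 -0 0.079; 1 -0.44 0.17 -0 -0 -0 0.078; 1 -0.44 0.16 -0 -0 -0 0.079; 1 -0.44 0.17 -0 -0 -0 0.078; 1 -0.44 0.17 -0 -0 -0 0.079; 1 -0.43 0.17 -0 -0 -0 0.078; 1 -0.44 0.16 -0 -0 -0 0.079
```

View pics/scene5.png

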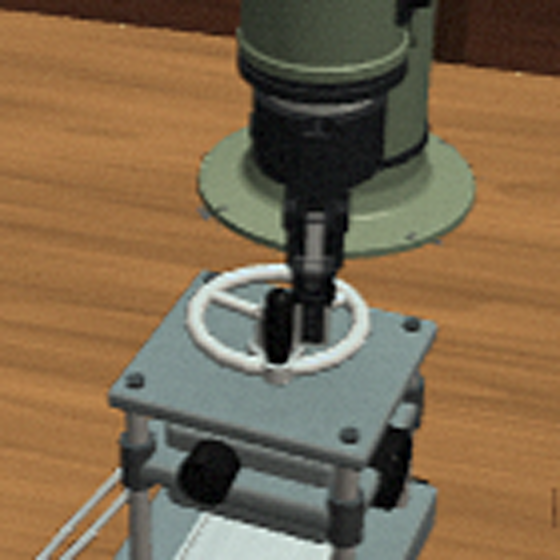

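The handle now points toward the scene camera, and the fingers are still behind it. Continuing.

Request:
apply_moves(increments="1 -0.43 0.17 0 0 0 0.08; 1 -0.44 0.17 0 0 0 0.079; 1 -0.44 0.17 0 0 0 0.078; 1 -0.44 0.17 0 0 0 0.079; 1 -0.44 0.17 0 0 0 0.078; 1 -0.44 0.17 0 0 0 0.079; 1 -0.44 0.17 0 0 0 0.078; 1 -0.44 0.17 0 0 0 0.079")

```text
clock: 6.5
position: [0.6195, 0.0719, 0.2493]
tool_rot: [-3.141, -0.001, 1.128]
force: [0.8, 3.1, 0.1]
grip_width: 0.0001
```

```bash
python3 chk.py -1 6;  python3 - <<'E'
from plan import *
rows([ring(-26-4.5*k,-1,d=.0235) for k in range(1,9)])
E
```

```text
z 0.2493463484466164 phi_face -25.347942291375293 rad 0.05528747454515148 d 0.023005831515666906 F [0.8 3.1 0.1] F.t -3.091847874656662 q [-0.03  0.51 -0.27  1.57  0.15  1.07 -0.78] clk 6.5
1 -0.35 0.11 0.13 0 -0 0.083; 1 -0.44 0.17 0 0 -0 0.078; 1 -0.43 0.17 0 0 -0 0.079; 1 -0.44 0.16 0 0 -0 0.078; 1 -0.44 0.17 0 0 -0 0.079; 1 -0.44 0.17 0 0 -0 0.078; 1 -0.44 0.17 0 -0 -0 0.079; 1 -0.44 0.16 0 -0 -0 0.078
```

View pics/scene6.png

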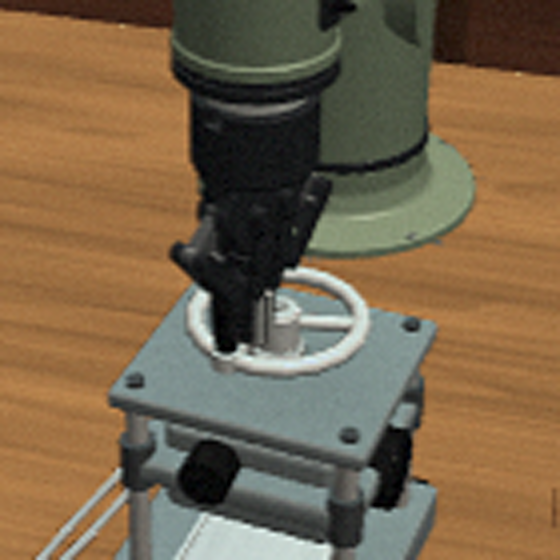

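Request:
apply_moves(increments="1 -0.43 0.15 0 0 0 0.08; 1 -0.44 0.17 0 0 0 0.079; 1 -0.44 0.17 0 0 0 0.078; 1 -0.44 0.17 0 0 0 0.079; 1 -0.44 0.17 0 0 0 0.078; 1 -0.44 0.17 0 0 0 0.079; 1 -0.44 0.17 0 0 0 0.078; 1 -0.44 0.17 0 0 0 0.079")

```text
clock: 7.22
position: [0.6067, 0.037, 0.2493]
tool_rot: [-3.142, -0.001, 0.499]
force: [2.7, 1.5, -0.6]
grip_width: -0.0
```

```bash
python3 chk.py -1 7;  python3 - <<'E'
from plan import *
rows([ring(-62-4.5*k,-1,d=.0235) for k in range(1,9)])
E
```

```text
z 0.24930686817458778 phi_face -61.39563286563335 rad 0.05562784197408834 d 0.02314763380184971 F [ 2.7  1.5 -0.6] F.t -3.1454821815382354 q [-0.08  0.48 -0.12  1.62  0.06  1.04 -1.28] clk 7.2167
1 -0.39 0.07 0.14 0 -0 0.082; 1 -0.43 0.17 -0 0 -0 0.078; 1 -0.44 0.17 -0 0 -0 0.079; 1 -0.44 0.16 -0 0 -0 0.078; 1 -0.44 0.17 -0 0 -0 0.079; 1 -0.44 0.17 -0 0 -0 0.079; 1 -0.44 0.17 -0 0 -0 0.078; 1 -0.44 0.16 -0 0 -0 0.079
```

View pics/scene7.png

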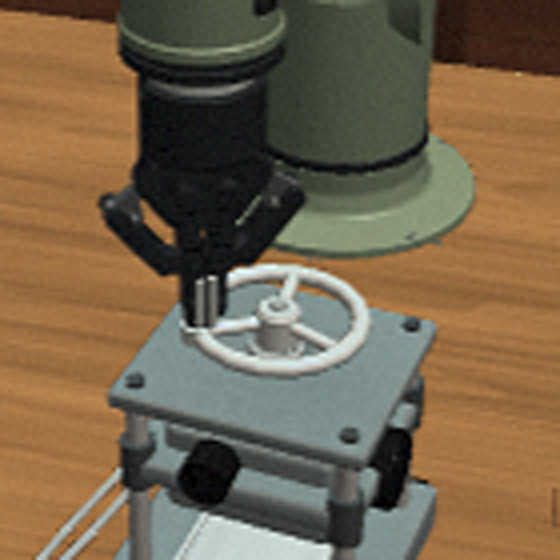

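Request:
apply_moves(increments="1 -0.43 0.14 0 0 0 0.08; 1 -0.44 0.17 0 0 0 0.079; 1 -0.44 0.17 0 0 0 0.078; 1 -0.44 0.17 0 0 0 0.079; 1 -0.44 0.17 0 0 0 0.078; 1 -0.44 0.17 0 0 0 0.079; 1 -0.44 0.17 0 0 0 0.078; 1 0 0 0 0 0 0")

```text
clock: 7.93
position: [0.5798, 0.0178, 0.2494]
tool_rot: [3.141, 0.0, -0.052]
force: [0.5, 0.2, -0.4]
grip_width: 0.0003
```

```bash
python3 chk.py -1 8
```

```text
z 0.2494348597999887 phi_face -93.00541923195014 rad 0.05586853601025722 d 0.02304876293679408 F [ 0.5  0.2 -0.4] F.t -0.45366427122499886 q [-0.14  0.43  0.01  1.7  -0.01  1.01 -1.75] clk 7.9333
```

Backing off, lifting, and half-turning the tool to push the rest with the other face.

Request:
apply_moves(increments="1 0.7 0 0 0 0 0; 1 1 0 0 0 0 0; 1 0.8 0 -1 0 0 0; 1 0 0 -2.4 0 0 0; 1 0 0 -2.4 0 0 0; 1 0 0 -2.2 0 0 0; 1 0 0 0 0 0 -0.12; 1 0 0 0 0 0 -0.12")

```text
clock: 8.65
position: [0.6063, 0.0169, 0.3305]
tool_rot: [3.141, -0.002, 0.196]
force: [-0.2, 0.1, -1.4]
grip_width: -0.0001
```

Request:
apply_moves(increments="1 0 0 0 0 0 -0.12; 1 0 0 0 0 0 -0.12; 1 0 0 0 0 0 -0.12; 1 0 0 0 0 0 -0.12; 1 0 0 0 0 0 -0.12; 1 0 0 0 0 0 -0.12; 1 0 0 0 0 0 -0.12; 1 0 0 0 0 0 -0.12")

```text
clock: 9.32
position: [0.6058, 0.0167, 0.3292]
tool_rot: [-3.141, -0.0, 1.156]
force: [0.6, -0.1, 0.4]
grip_width: 0.0002
```

Request:
apply_moves(increments="1 0 0 0 0 0 -0.12; 1 0 0 0 0 0 -0.12; 1 0 0 0 0 0 -0.12; 1 0 0 0 0 0 -0.12; 1 0 0 0 0 0 -0.12; 1 0 0 0 0 0 -0.12; 1 0 0 0 0 0 -0.12; 1 0 0 0 0 0 -0.12")

```text
clock: 9.98
position: [0.6058, 0.0166, 0.3292]
tool_rot: [3.142, -0.0, 2.116]
force: [-0.2, 0.2, -0.4]
grip_width: 0.0001
```

Request:
apply_moves(increments="1 0 0 0 0 0 -0.12; 1 0 0 0 0 0 -0.12; 1 0 0 0 0 0 -0.12; 1 0 0 0 0 0 -0.12; 1 0 0 0 0 0 -0.12; 1 0 0 0 0 0 -0.12; 1 0 0 0 0 0 -0.12; 1 0 0 0 0 0 -0.12")

```text
clock: 10.65
position: [0.6058, 0.0165, 0.3293]
tool_rot: [3.141, -0.0, 3.076]
force: [-0.5, -1.0, -0.3]
grip_width: 0.0001
```

```bash
python3 chk.py 1 9; python3 - <<'E'
from plan import *
import cv2
p,R,s=pose()
f=bot.grab_frame("wrist"); cv2.imwrite("pics/wrist9.png",f["color"][:,:,::-1]); np.savez("wrist9.npz",p=p,Rm=R.as_matrix(),**f)
f=bot.grab_frame("top"); cv2.imwrite("pics/top9.png",cv2.resize(f["color"][110:240,220:380,::-1],None,fx=4,fy=4)); np.savez("top9.npz",**f)
E
```

```text
z 0.3292931630444728 phi_face -93.75826183166416 rad 0.055147806264018315 d 0.049840370005294024 F [-0.5 -1.  -0.3] F.t 0.4468519919255229 q [ 0.3   0.46 -0.63  1.5   0.28  1.26  1.14] clk 10.65
```

View pics/scene9.png

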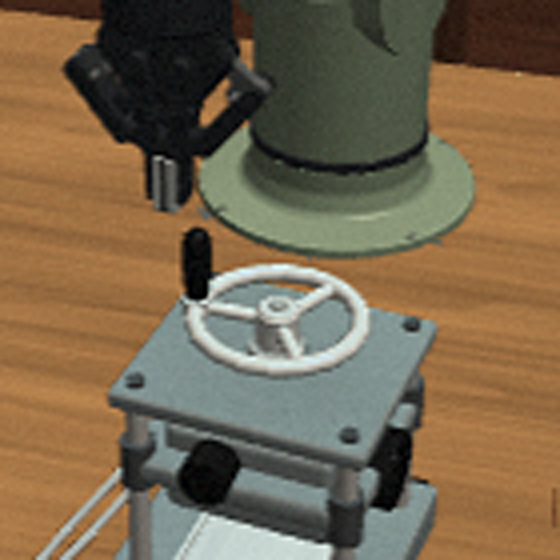

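View pics/wrist9.png

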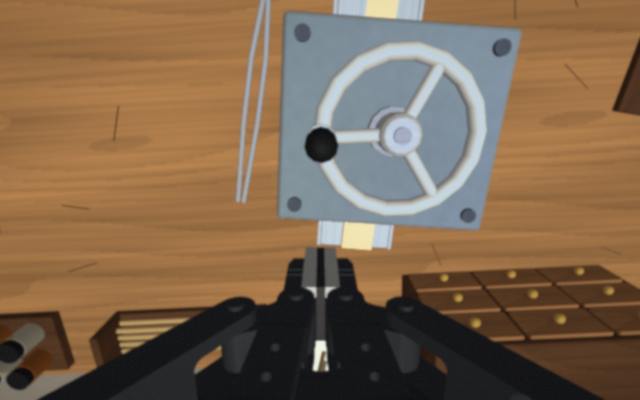

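View pics/top9.png

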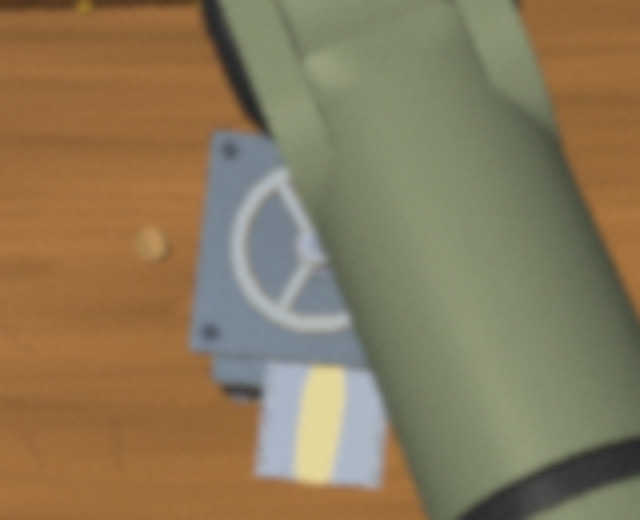

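The wrist view shows the whole wheel: handle top at (321,145), hub at (402,135). I'll take the current centre and angle from it, and the starting angle from the spokes in the earlier wrist and top pictures.

```bash
cat > ang.py <<'E'
from h import *
from scipy.optimize import least_squares
def circ(f,c,z=.2275,thr=155):
    V=f["color"].min(2).astype(np.float32);c=np.array(c,float)
    for i in range(6):
        b=[]
        for a in np.arange(0,2*np.pi,np.pi/90):
            rs=np.arange(.044,.068,.0005)
            p=np.array([proj(f,[c[0]+r*np.cos(a),c[1]+r*np.sin(a),z]) for r in rs]).astype(np.float32)
            v=cv2.remap(V,p[:,:1],p[:,1:],cv2.INTER_LINEAR).ravel();w=np.clip(v-thr,0,None)
            if w.sum()>100: r=(w*rs).sum()/w.sum();b.append([c[0]+r*np.cos(a),c[1]+r*np.sin(a)])
        b=np.array(b);s=least_squares(lambda x:np.hypot(b[:,0]-x[0],b[:,1]-x[1])-x[2],[*c,.055],loss="soft_l1",f_scale=.001);c=s.x[:2]
    return c,s.x[2]
def spokes(f,c,z=.2275,thr=165):
    V=f["color"].min(2).astype(np.float32); A=np.deg2rad(np.arange(0,360,.5)); tot=0
    for r in np.arange(.026,.044,.001):
        p=np.array([proj(f,[c[0]+r*np.cos(a),c[1]+r*np.sin(a),z]) for a in A]).astype(np.float32)
        tot=tot+cv2.remap(V,p[:,:1],p[:,1:],cv2.INTER_LINEAR).ravel()
    tot=tot/18; tot=np.clip(tot-np.median(tot)-8,0,None)
    out=[]
    for k in range(3):
        i=tot.argmax(); idx=np.arange(i-20,i+21)%720; w=tot[idx]
        out.append((round(i/2+(w*np.arange(-20,21)).sum()/w.sum()/2,1),round(float(tot[i]))))
        tot[np.arange(i-60,i+61)%720]=0
    return out
E
python3 - <<'E'
from ang import *
for n in("top0","scene0","wrist1","scene1","wrist9","scene9"):
    f=np.load(n+".npz"); f=wristcam(f) if "wrist" in n else f
    c,r=circ(f,[.559,.074]); print(n,c,r,spokes(f,c))
W=wristcam(np.load("wrist9.npz"))
print("handle top",onz(W,321,144.5,.284),"hub",onz(W,402,135,.239))
E
```

```text
top0 [0.56066496 0.07551037] 0.05438821804982751 [(np.float64(227.3), 46), (np.float64(108.0), 44), (np.float64(346.5), 43)]
scene0 [0.55825584 0.07316821] 0.05427449431508892 [(np.float64(348.2), 77), (np.float64(104.6), 75), (np.float64(228.7), 71)]
wrist1 [0.56106156 0.07491528] 0.0550040635686457 [(np.float64(226.5), 60), (np.float64(343.5), 53), (np.float64(116.2), 2)]
scene1 [0.55825207 0.07318775] 0.05426818874558949 [(np.float64(348.2), 77), (np.float64(104.6), 75), (np.float64(228.9), 71)]
wrist9 [0.5601448  0.07562949] 0.05476602458313367 [(np.float64(28.6), 64), (np.float64(268.9), 64), (np.float64(149.9), 61)]
scene9 [0.5583817  0.07349939] 0.05411871858332741 [(np.float64(271.4), 76), (np.float64(147.9), 76), (np.float64(28.7), 74)]
handle top [0.55670288 0.01956045 0.284     ] hub [0.55915464 0.07377458 0.239     ]
```

```bash
sed -i 's/^C=.*/C=np.array([.5602,.0753])/' plan.py; python3 - <<'E'
from plan import *
where(1)
p,R,s=pose()
X,y=ring(-90.8,1,d=.045)
rows(line(p,s["tool_rot"][2]-2*np.pi,X,y,5))
Rz=lambda y:Ro.from_euler("xyz",[np.pi,0,y])
rows(line(X,y,ring(-90.8,1,d=.022)[0],y,6),p=X,R=Rz(y))
rows([ring(-90.8-4.5*k,1,d=.0215) for k in range(9)],p=ring(-90.8,1,d=.022)[0],R=Rz(y))
E
```

```text
z 0.3291567656890614 phi_face -94.3734022824854 rad 0.0552830147456831 d 0.04980926146563374 F [-1.   0.1 -0.2] F.t 0.9930697709266879 q [ 0.3   0.46 -0.62  1.5   0.28  1.26  1.13] clk 10.8
1 0.03 0.06 1.62 0.001 -0 -0.012; 1 0.03 0.07 1.63 -0 -0 -0.013; 1 0.02 0.06 1.62 -0 -0 -0.012; 1 0.03 0.07 1.62 -0 -0 -0.013; 1 0.03 0.06 1.63 -0 -0 -0.012

1 0.38 -0 -0 0 0 0; 1 0.39 0 0 0 -0 0; 1 0.38 0 0 0 -0 0; 1 0.38 0 0 0 -0 0; 1 0.39 0 0 0 -0 0; 1 0.38 0 0 0 -0 0

1 0.05 0 0 0 0 0; 1 0.44 -0.15 -0 0 -0 0.079; 1 0.44 -0.15 -0 -0 -0 0.078; 1 0.43 -0.15 -0 -0 -0 0.079; 1 0.44 -0.16 -0 -0 -0 0.078; 1 0.44 -0.15 -0 -0 -0 0.079; 1 0.44 -0.15 0 -0 -0 0.078; 1 0.44 -0.15 0 -0 -0 0.079

1 0.43 -0.15 0 -0 -0 0.078
```

Request:
apply_moves(increments="1 0 0.07 1.6 0 0 -0.012; 1 0 0.07 1.6 0 0 -0.012; 1 0 0.06 1.6 0 0 -0.012; 1 0 0.06 1.6 0 0 -0.012; 1 0 0.06 1.6 0 0 -0.012; 1 0 0 0 0 0 0")

```text
clock: 11.3
position: [0.6045, 0.0196, 0.2466]
tool_rot: [-3.141, -0.004, 3.124]
force: [-1.5, -0.5, -0.5]
grip_width: 0.0001
```

Request:
apply_moves(increments="1 0.4 0 0 0 0 0; 1 0.4 0 0 0 0 0; 1 0.4 0 0 0 0 0; 1 0.4 0 0 0 0 0; 1 0.4 0 0 0 0 0; 1 0.3 0 0 0 0 0; 1 0 0 0 0 0 0")

```text
clock: 11.88
position: [0.582, 0.0201, 0.2497]
tool_rot: [-3.141, 0.0, 3.126]
force: [0.1, 0.1, -0.2]
grip_width: 0.0001
```

```bash
python3 chk.py 1 10
```

```text
z 0.24969950550821524 phi_face -90.9170175520217 rad 0.0548171686963796 d 0.02263238583986642 F [ 0.1  0.1 -0.2] F.t -0.09426883802197437 q [ 0.3   0.49 -0.63  1.67  0.32  1.08  1.14] clk 11.8833
```

View pics/scene10.png

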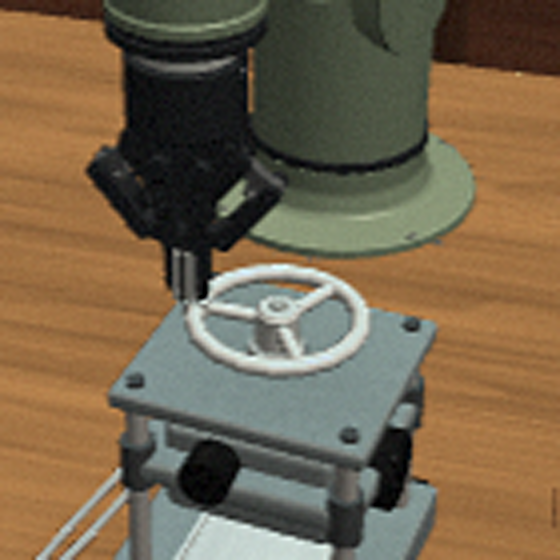

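The fingers are in place just behind the handle (d = 22.6 mm, no contact). I'll push on from here.

Request:
apply_moves(increments="1 0.44 -0.15 0 0 0 0.079; 1 0.44 -0.15 0 0 0 0.078; 1 0.44 -0.15 0 0 0 0.079; 1 0.44 -0.15 0 0 0 0.078; 1 0.44 -0.15 0 0 0 0.079; 1 0.44 -0.15 0 0 0 0.078; 1 0.44 -0.15 0 0 0 0.079; 1 0.44 -0.15 0 0 0 0.078")

```text
clock: 12.6
position: [0.5461, 0.0184, 0.2494]
tool_rot: [3.141, 0.001, 2.493]
force: [2.4, -1.4, -0.7]
grip_width: 0.0002
```

```bash
python3 chk.py 1 11
```

```text
z 0.24940228756209679 phi_face -127.1456248580746 rad 0.05385783312078318 d 0.023152443846720168 F [ 2.4 -1.4 -0.7] F.t -2.766945690435964 q [ 0.23  0.41 -0.5   1.77  0.23  1.02  0.57] clk 12.6
```

View pics/scene11.png

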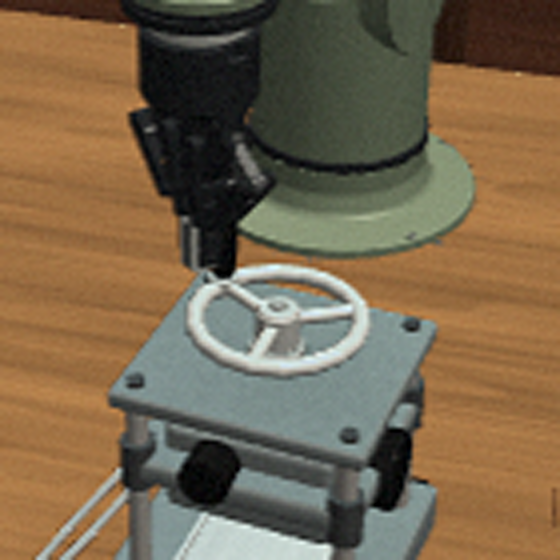

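Request:
apply_moves(increments="1 0.46 -0.22 0 0 0 0.079; 1 0.45 -0.17 0 0 0 0.078; 1 0.45 -0.16 0 0 0 0.079; 1 0.45 -0.16 0 0 0 0.078; 1 0.45 -0.16 0 0 0 0.079; 1 0.45 -0.16 0 0 0 0.078; 1 0.44 -0.16 0 0 0 0.079; 1 0.44 -0.16 0 0 0 0.078")

```text
clock: 13.32
position: [0.5142, 0.0384, 0.2494]
tool_rot: [3.141, 0.001, 1.868]
force: [2.1, -3.1, 1.0]
grip_width: -0.0
```

```bash
python3 chk.py 1 12
```

```text
z 0.24944277688449007 phi_face -162.99894845014472 rad 0.05478786965582286 d 0.021852016222473042 F [ 2.1 -3.1  1. ] F.t -3.610285352449026 q [ 0.11  0.35 -0.38  1.85  0.15  0.97 -0.04] clk 13.3167
```

View pics/scene12.png

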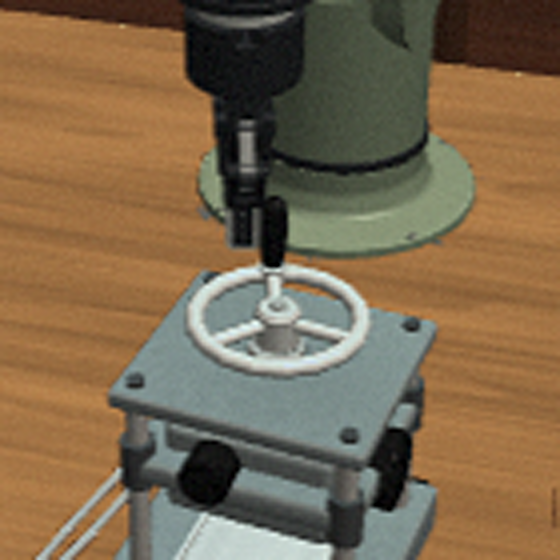

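The handle is now on the robot's side with the fingers still behind it. Continuing.

Request:
apply_moves(increments="1 0.44 -0.16 0 0 0 0.079; 1 0.44 -0.16 0 0 0 0.078; 1 0.44 -0.16 0 0 0 0.079; 1 0.44 -0.16 0 0 0 0.078; 1 0.44 -0.16 0 0 0 0.079; 1 0.44 -0.16 0 0 0 0.078; 1 0.44 -0.16 0 0 0 0.079; 1 0.44 -0.16 0 0 0 0.078")

```text
clock: 14.03
position: [0.5007, 0.0727, 0.2494]
tool_rot: [3.141, 0.001, 1.241]
force: [-0.4, -4.1, 1.7]
grip_width: 0.0001
```

```bash
python3 chk.py 1 13; python3 - <<'E'
from ang import *
for n in("scene0","scene1","scene11","scene12","scene13"):
    f=np.load(n+".npz"); print(n,spokes(f,[.5582,.0732]))
E
```

```text
z 0.24939073854954708 phi_face 161.12596668641143 rad 0.05548847526905819 d 0.021672103479304122 F [-0.4 -4.1  1.7] F.t -4.0342026497181935 q [-0.05  0.32 -0.27  1.88  0.1   0.96 -0.69] clk 14.0333
scene0 [(np.float64(348.2), 77), (np.float64(104.6), 75), (np.float64(228.8), 71)]
scene1 [(np.float64(348.2), 77), (np.float64(104.6), 75), (np.float64(228.9), 71)]
scene11 [(np.float64(113.2), 77), (np.float64(356.0), 74), (np.float64(237.6), 72)]
scene12 [(np.float64(319.8), 78), (np.float64(198.5), 78), (np.float64(76.3), 73)]
scene13 [(np.float64(284.3), 80), (np.float64(159.9), 76), (np.float64(40.2), 72)]
```

View pics/scene13.png

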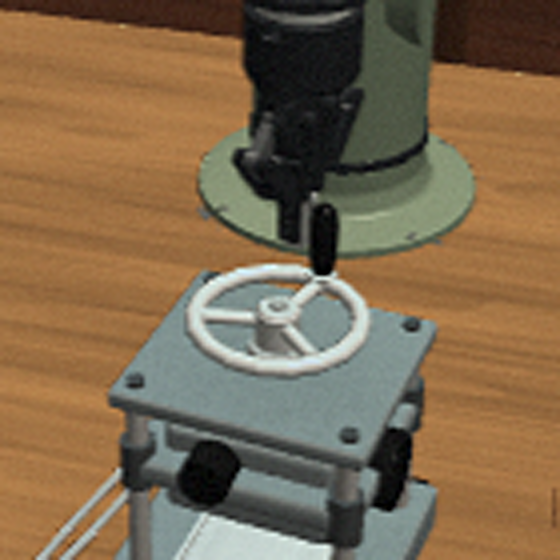

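The scene spokes give the handle's angle directly: 161.5° now against 107.2° at the start, so 54° is left.

Request:
apply_moves(increments="1 0.44 -0.15 0 0 0 0.079; 1 0.44 -0.15 0 0 0 0.078; 1 0.44 -0.15 0 0 0 0.079; 1 0.44 -0.15 0 0 0 0.078; 1 0.44 -0.15 0 0 0 0.079; 1 0.44 -0.15 0 0 0 0.078; 1 0.44 -0.15 0 0 0 0.079; 1 0.44 -0.15 0 0 0 0.078")

```text
clock: 14.75
position: [0.5105, 0.108, 0.2493]
tool_rot: [-3.142, 0.001, 0.615]
force: [-1.7, -2.3, 2.0]
grip_width: 0.0
```

Request:
apply_moves(increments="1 0.44 -0.15 0 0 0 0.079; 1 0.29 -0.1 0 0 0 0.052; 1 0 0 0 0 0 0; 1 0 0 0 0 0 0")

```text
clock: 15.08
position: [0.5153, 0.1144, 0.2492]
tool_rot: [-3.142, 0.0, 0.488]
force: [0.3, 0.2, 0.1]
grip_width: 0.0002
```

```bash
python3 chk.py 1 14; python3 - <<'E'
from ang import *
for n in("scene0","scene14"):
    f=np.load(n+".npz"); print(n,spokes(f,[.5582,.0732]))
E
```

```text
z 0.24918525482454282 phi_face 117.95972063605629 rad 0.05556494843238594 d 0.02136066827676694 F [0.3 0.2 0.1] F.t 0.3999841836617954 q [-0.23  0.35 -0.13  1.83  0.06  0.97 -1.47] clk 15.0833
scene0 [(np.float64(348.2), 77), (np.float64(104.6), 75), (np.float64(228.8), 71)]
scene14 [(np.float64(114.3), 76), (np.float64(356.9), 75), (np.float64(238.6), 71)]
```

View pics/scene14.png

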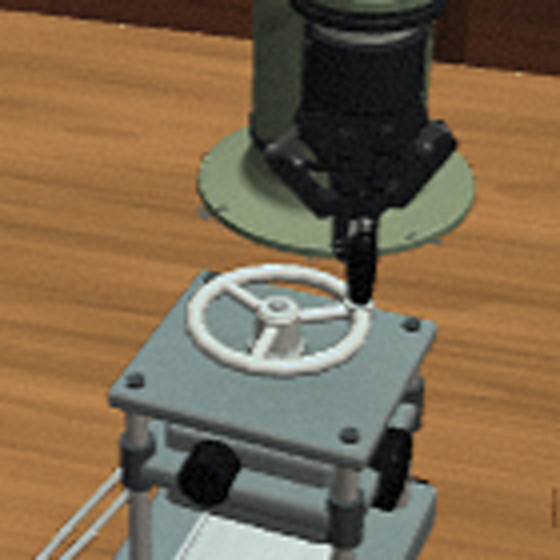

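Spoke differences are 9.7°, 8.7° and 9.8°, so about 9.4° is left. I'll push 8° and look again.

Request:
apply_moves(increments="1 0.2 -0.07 0 0 0 0.035; 1 0.2 -0.07 0 0 0 0.035; 1 0.2 -0.07 0 0 0 0.035; 1 0.2 -0.07 0 0 0 0.035; 1 0 0 0 0 0 0; 1 0 0 0 0 0 0")

```text
clock: 15.63
position: [0.5213, 0.12, 0.2493]
tool_rot: [-3.142, -0.0, 0.346]
force: [-0.1, -0.4, 0.4]
grip_width: 0.0003
```

```bash
python3 chk.py 1 15; python3 - <<'E'
from ang import *
for n in("scene0","scene1","scene15"):
    f=np.load(n+".npz"); print(n,spokes(f,[.5582,.0732]))
E
```

```text
z 0.2492664077891408 phi_face 109.81617893794437 rad 0.055222269956879774 d 0.021491798987346183 F [-0.1 -0.4  0.4] F.t -0.21191724503041343 q [-0.26  0.36 -0.1   1.81  0.04  0.97 -1.6 ] clk 15.6333
scene0 [(np.float64(348.2), 77), (np.float64(104.6), 75), (np.float64(228.8), 71)]
scene1 [(np.float64(348.2), 77), (np.float64(104.6), 75), (np.float64(228.9), 71)]
scene15 [(np.float64(106.9), 76), (np.float64(350.0), 75), (np.float64(231.1), 71)]
```

About 2.1° is left, so I'll make one small final push.

Request:
apply_moves(increments="1 0.11 -0.03 0 0 0 0.019; 1 0.11 -0.03 0 0 0 0.019; 1 0 0 0 0 0 0; 1 0 0 0 0 0 0")

```text
clock: 16.02
position: [0.5232, 0.1214, 0.2493]
tool_rot: [3.142, 0.0, 0.305]
force: [-1.4, -1.3, 0.6]
grip_width: -0.0001
```

```bash
python3 chk.py 1 16; python3 - <<'E'
from ang import *
for n in("scene0","scene1","scene16"):
    f=np.load(n+".npz"); print(n,spokes(f,[.5582,.0732]))
E
```

```text
z 0.24928014364621484 phi_face 107.47677867677257 rad 0.055092312542705975 d 0.021453877333696594 F [-1.4 -1.3  0.6] F.t -1.6799700583182187 q [-0.27  0.36 -0.1   1.81  0.04  0.97 -1.64] clk 16.0167
scene0 [(np.float64(348.2), 77), (np.float64(104.6), 75), (np.float64(228.8), 71)]
scene1 [(np.float64(348.2), 77), (np.float64(104.6), 75), (np.float64(228.9), 71)]
scene16 [(np.float64(348.1), 76), (np.float64(104.6), 75), (np.float64(228.8), 71)]
```

The spoke angles now match the start within 0.1°. I'll back off the handle, lift, and move clear for a last look.

Request:
apply_moves(increments="1 -0.6 0 0 0 0 0; 1 -0.8 0 0 0 0 0; 1 -0.8 0 -0.8 0 0 0; 1 0 0 -2.5 0 0 0; 1 0 0 -2.5 0 0 0; 1 0 0 -2.5 0 0 0; 1 0 0 0 0 0 0")

```text
clock: 16.65
position: [0.503, 0.115, 0.3374]
tool_rot: [-3.142, -0.007, 0.305]
force: [1.2, -0.1, -0.5]
grip_width: -0.0002
```

Request:
apply_moves(increments="1 0 2.5 0 0 0 0; 1 0 3 0 0 0 0; 1 0 3 0 0 0 0; 1 0 3 0 0 0 0; 1 0 3 0 0 0 0; 1 0 3 0 0 0 0; 1 0 3 0 0 0 0; 1 0 3 0 0 0 0")

```text
clock: 17.32
position: [0.5723, -0.1108, 0.3328]
tool_rot: [3.142, -0.001, 0.305]
force: [0.2, -0.1, -0.1]
grip_width: -0.0004
```

Request:
apply_moves(increments="1 1.5 3 0 0 0 0; 1 1.5 3 0 0 0 0; 1 0 3 0 0 0 0; 1 0 3 0 0 0 0; 1 0 2 0 0 0 0; 1 0 1 0 0 0 0; 1 0 0 0 0 0 0; 1 0 0 0 0 0 0")

```text
clock: 17.98
position: [0.646, -0.2428, 0.3324]
tool_rot: [-3.141, -0.0, 0.305]
force: [0.3, 1.1, -0.1]
grip_width: 0.0001
```

```bash
python3 - <<'E'
from plan import *
from ang import *
for n in("scene","top"):
    f=bot.grab_frame(n); np.savez(n+"17.npz",**f); cv2.imwrite(f"pics/{n}17.png",f["color"][:,:,::-1])
    a=np.load(n+"0.npz")["color"].astype(int); d=np.abs(a-f["color"]).max(2)
    r=(slice(110,240),slice(220,380)) if n=="top" else (slice(180,310),slice(265,410))
    print(n,"changed px near planer",(d[r]>40).sum(),spokes(f,[.5582,.0732] if n=="scene" else [.5607,.0755]))
s=bot.observe();print(s["clock"],s["position"],s["force"])
E
```

```text
scene changed px near planer 29 [(np.float64(104.6), 75), (np.float64(348.0), 75), (np.float64(228.7), 70)]
top changed px near planer 0 [(np.float64(227.0), 46), (np.float64(107.7), 45), (np.float64(346.5), 43)]
18.0833 [ 0.64624527 -0.24175085  0.33267073] [ 0.15660679  0.94643264 -0.30679338]
```

View pics/scene17.png

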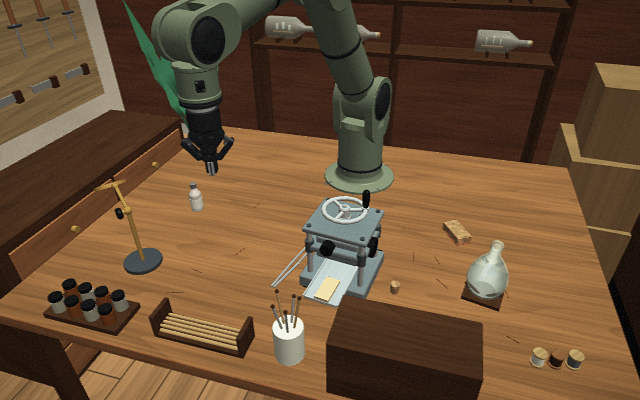

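View pics/top17.png

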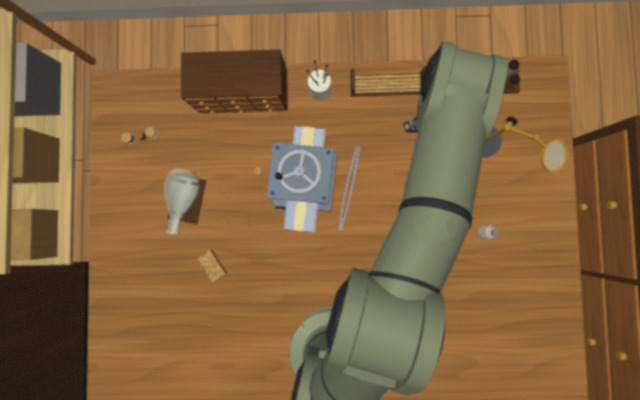

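The handle is back at (279,176) in the top view and (366,198) in the scene view, and everything else lies as before.

```bash
python3 -c "
from workcell import bot
print(bot.job_done())"
```

```text
the job is handed in; nothing more can be done
None
```

I pushed the hand wheel clockwise through one full turn with the shut fingers, never gripping the handle, and handed the job in at about 18 s. I did it in two stages: about 198° with one face of the fingers, then the rest with the other after lifting clear and half-turning the tool.

- **Final angle:** with the arm clear, the three spoke angles match the start within 0.2° in the scene view. In the top view they match within 0.3°, and the handle is back where it started.
- **Force:** readings at the ends of the moves during the push were about 3–4 N at the handle, well under the limits.
- **Other objects:** no pixel around the planer changed in the top view between the first and last pictures. The scene view had 29 changed pixels there, which I didn't trace. Both pictures show the blank, offcut, plug, tweezers, flask, bottle and sanding block where they lay.
- **Disagreement:** the camera estimates of the wheel's centre differed by 2–3 mm (the scene view against the top and wrist views). I judged the final angle by comparing each camera with its own first picture, so this doesn't affect it.

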